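Lock the studio light, then switch on the pack behind the panel with a hooked rod

TASK

Get the studio light ready: first turn the lock collar of the light head by its orange lug, clockwise seen from above, fully home to the green mark. Then take the blue-handled bent rod from its rest, reach over the white perforated panel and, with the rod only, pull the orange power lever on the pack behind it all the way over towards the panel. Finally put the rod back in its rest as it was, keep the robot itself off the panel and pack, and leave the other things where they are.

Things in the scene. Friction and masses are not known exactly. Their poses are not given: they have to be found in the camera images.
- station: White perforated panel with the black power pack behind it, one fixed unit. Origin: on the table, middle of the panel; x points through the panel to the pack, away from the robot (within 0.25 rad of world x), y along the panel, z up. Panel: x -5..5 mm, y -120..120 mm, 150 mm high. Pack: x 15..175 mm, y -110..110 mm, flat top 40 mm high; but for the lever nothing on it is higher than 55 mm.
- rail_mid (a point): Middle of the power lever's rail on the pack: station x = 50, y = 0, z = 42 mm, the lever's hinge line (axes as the station's). The lever sits anywhere from 40 mm left to 40 mm right of here along y, and cannot be slid. Where is NOT reported: find it by eye or by feeling with the rod (sideways it is rigid).
- power_lever (a joint): Tilt (rad) of the orange power lever, a round stem 10 mm thick with a 16 mm ball 45 mm from the hinge. 0 = off, leaning 0.5 rad away from the panel (ball at station x 72, z 82 mm); 0.5 upright; 1.0 = on, leaning 0.5 rad towards the panel, hard stop. Starts at 0 to 0.15. Friction: about 1 N at the ball, 2 to 3 N low on the stem; stays where left. Not to be touched by the robot itself.
- head: Fixed studio light head, dome up: black cylinder 104 mm across, 105 mm high, round its top an aluminium lock collar (122 mm across, heights 105 to 123 mm), inside it a white dome 92 mm across up to 144 mm. Origin: on the table under the collar's vertical axis. On its side a red (unlocked) and a green (locked) mark, 0.65 and -0.65 rad from its x axis, which is within 0.25 rad of world x.
- collar (a joint): Turn of the lock collar (rad), growing clockwise seen from above: 0 = lug at the red mark, 1.3 = lug at the green mark, at its hard stop (locked). Starts between 0 and 0.35. Friction about 2 N at the lug; stays where it is left.
- collar_lug (a point): Middle of the top of the collar's orange lug, an upright block 34 mm long radially (56 to 90 mm from the axis), 12 mm thick along the turn, between heights 105 and 149 mm; this point is 78 mm from the axis at height 149 mm. Closed fingertips can push it.
- rest: Fixed rod rest: steel base 130 x 90 x 10 mm (x, y, z), two fork posts at x = -42 and +42 mm (8 mm thick) that carry the rod's handle, its underside 135 mm up, between cheeks 26 mm apart which flare to about 45 mm and end 164 mm up. Between the posts are 76 mm free for fingers. Origin: on the table under the middle; x along the rod.
- rod: Bent rod, about 0.16 kg: blue handle 144 (x) x 20 (y) x 24 mm (z), origin at its middle, x towards the bend. From its end an 8 mm steel rod runs on to x = 120 mm, then bends straight down 120 mm along -z. Starts in the rest, origin 147 mm above the table, bend towards the rest's +x, leg hanging free (end 23 mm above the table). Centre of mass about 20 mm ahead of the origin.
- rod_tip (a point): Lower end of the rod's leg: at x = 120, y = 0, z = -124 mm in the rod's frame.
- lens_cap: Bystander: round white lens cap, 48 mm across, 9 mm thick, lying on the power pack towards its far edge; origin under its centre
- battery: Bystander: grey battery block 24 x 40 x 13 mm lying on the power pack towards its far edge; origin under its centre
- mug: Bystander: white mug, 76 mm across, 90 mm high; origin under its centre
- lens: Bystander: black camera lens standing upright, 76 mm across, 98 mm high; origin under its centre
- cleaner: Bystander: amber bottle with black cap, 56 mm across, 130 mm high; origin under its centre
- tape_roll: Bystander: roll of green tape lying flat, 90 mm across, 24 mm high; origin under its centre
- screwdriver: Bystander: screwdriver with an orange handle, about 200 mm long, lying on the table between the robot and the panel

How it is judged (in metres and radians):
On the way, in this order (a step that is already met when the one before it is completed fails the run):
1. the collar is turned home to the green mark while the power is still off (value of joint collar above 1.2 rad and value of joint power_lever below 0.6 rad), for 0.2 s.
2. the power lever is fully over, pulled with the rod, collar still locked (value of joint power_lever above 0.85 rad and value of joint collar above 1.2 rad), for 0.2 s.
At the end, for the whole second after the job is handed in: Collar within 0.1 rad of its locked stop, power lever within 0.15 rad of its on stop, and the rod lying still in its rest as at the start: within 20 mm along the rest, seated between both pairs of cheeks (8 mm sideways, 7 mm in height), leg down, within 0.15 rad (all of step 2 and x of rod in the frame of rest between -0.02 and 0.02 m and y of rod in the frame of rest between -0.008 and 0.008 m and z of rod in the frame of rest between 0.14 and 0.153 m and angle between rod's own z axis and vertical below 0.15 rad and angle between the x axis of rod and the x axis of rest, either way round below 0.15 rad and linear speed of rod below 0.02 m/s); the robot touches nothing.
It fails at once if the arm or fingers touch the panel, the pack or the lever (contact force between any of the fingers, the arm and station above 1 N).
It fails at once if a bystander is shifted by more than 30 mm (distance of any of lens_cap, battery, mug, lens, cleaner, tape_roll, screwdriver from where it was at the start of the episode above 0.03 m).
It also fails if it takes over 72 s, if anything falls off the work surface, if the arm or the gripper's body presses on something with over 40 N, if the wrist force passes 120 N, or if a joint passes its speed limit or range.

ROBOT

A 6-joint arm with a two-finger parallel gripper is mounted at the origin on the work surface. World frame = base frame: x ahead of the robot, y to its left, z up, the work surface at z = 0. Lengths are in mm, angles in rad, forces in N, time in s.
With the tool pointing down it reaches from about 350 to 975 mm from the base axis. Payload 7.1 kg.
Tool frame: the origin (TCP) lies at the very end of the fingers, on their centre line; the grasp point (between the pads) lies ctrl.hold_point_z behind it (ctrl.hold_point_z is the distance from the TCP to the grasp point, in mm); z points along the fingers, y is the line along which they close (so a half turn about z gives the same grasp; the last joint's range is limited). The gripper opens to 88 mm and grips with 3 to 60 N. Pads are 20 mm wide; open, the fingers measure 115 mm over their backs; the gripper's body (75 mm by 178 mm) begins 61 mm behind the grasp point.
Start: joints at [1.087, 0.423, 1.63, -0, 1.089, -0.019], TCP at [280.12, 558.693, 222.675] pointing down, gripper open.
Joint ranges: [-3, 3], [-0.9, 2.11], [0.09, 2.58], [-1.31, 4.45], [0.11, 2.69], [-2.54, 2.54]. Speed limits (rad/s): [2.39, 2.39, 3.01, 3.14, 3.14, 3.14].

INTERFACE

Orientations are given as a rotation vector (axis times angle).
In Python, from workcell import ctrl gives the robot as it stands. The module is installed in compiled form; this text tells all that it offers.
- The arm moves only by the shell command python3 -m creep 'ROWS'. ROWS is JSON, a list of rows, each an object with "translation": the shift along the tool's x, y, z in mm, a list of three; "angular": the turn, a rotation vector about the tool's x, y, z in rad, a list of three; "jaw": the opening, from 0 (shut) to 1 (fully open). A call has exactly 8 rows; each row is the pose to reach, as a shift and turn from the pose commanded when the call began, along the tool's axes at that moment; what a row does not reach only later rows make up. A row lasts 1/8 s, in which the tool goes at most 62.5 mm and 10.7 degrees, less where a joint would pass 70% of its speed; a pose out of reach is approached as far as the arm can. A call with a gripper value outside its range is refused whole. The fingers move at their own pace and stop on an object; the grip force is fixed at half the most. Time passes only in rows, so rows that repeat a pose let the fingers close, or fill a call up. It gives the time, the measured TCP pose, the force, the opening and the grip force at its end, in the units of the state.
- ctrl.get_obs(): the state, without advancing time (a new reading comes with each control period).
- ctrl.get_image(name): name is "scene" or "top" or "wrist"; returns the picture (384x512x3 uint8, red, green, blue); there is no depth.
- ctrl.camera_info(name): a dict with "camera_matrix" (3x3 intrinsics, pixels), "world_from_camera" (4x4, takes a point from camera to world coordinates). Camera axes: x right, y up, looking along -z (the intrinsics and any distortion apply to the point x, -y, -z); pixel columns grow to the right and rows downward; lengths in mm; the calibration is good to about 2 mm. A picture is of the moment at which its call begins: read the wrist's pose just before it. camera_info takes no time and is no camera call; for the wrist camera it gives the pose at the moment of the call.
- ctrl.close_job(): hands the job in; it is judged then, once.
Trained networks look in the newest picture that a camera, given by its name, has taken for a name from the list of things; names that differ only in an ending like _2 or _b are one class to them, and where a whole thing is asked for, a point or a joint stands for the part that bears it (a point fixed in the world has none). Each returns a list of dicts, best first, with "score" (0 to 1); they miss things now and then, are a little off and sometimes report something else, mostly with a low value. They report only what shows in the picture. A call takes as long as a camera call.
- ctrl.look_for(camera, label): "rect" ([left, top, right, bottom] in pixels, round what is visible of it).
The state is a dict: "t": time; "qpos": joint angles; "qvel": joint speeds; "joint_torque": joint torques, N m; "ee_pos": TCP position; "orientation": TCP orientation; "ft_force": force on the tool from outside, world axes, zero at the start; "moment": the same for the moment, N m; "width": finger opening in mm; "grasp_force": force on a finger pad.
Only numpy, scipy, OpenCV 4.12 (cv2) and the standard library are available. Lean on these libraries where they do the work, as an engineer would, in place of code of your own. Each camera call takes 0.05 s, during which the arm holds its last target. There are 200 camera calls.

## Working session

There is one attempt and no reset: what is moved stays moved. The work goes in short steps, Python scripts to look and compute and a shell command to move; the robot and the scene stay as the last step left them, time stands still between calls to the robot, and variables do not carry over. Pictures are saved under pics/ and viewed, at most 10 in all, crops included, and the job is handed in when it is done.

```bash
mkdir -p pics
cat > h.py <<'E'
import numpy as np, cv2
from workcell import ctrl
from scipy.spatial.transform import Rotation as R
def pix2w(cam,u,v,z,info=None):
    i=info or ctrl.camera_info(cam);K=np.array(i["camera_matrix"]);T=np.array(i["world_from_camera"])
    d=np.linalg.inv(K)@[u,v,1]; d=T[:3,:3]@[d[0],-d[1],-d[2]]; o=T[:3,3]
    return o+d*(z-o[2])/d[2]
def w2pix(cam,p,info=None):
    i=info or ctrl.camera_info(cam);K=np.array(i["camera_matrix"]);T=np.array(i["world_from_camera"])
    c=T[:3,:3].T@(np.array(p)-T[:3,3]); q=K@[c[0],-c[1],-c[2]]; return q[:2]/q[2]
def snap(cam,f):
    im=ctrl.get_image(cam); cv2.imwrite("pics/"+f,np.ascontiguousarray(im[:,:,::-1])); return im
E
python3 - <<'E'
from h import *
o=ctrl.get_obs();print(o["ee_pos"],o["orientation"],ctrl.hold_point_z,o["t"])
a=snap("scene","s0.png");b=snap("top","t0.png")
cv2.imwrite("pics/both.png",np.vstack([a,b])[:,:,::-1].copy())
for c in("scene","top"):
    print(c,{k:np.array(v).round(2).tolist() for k,v in ctrl.camera_info(c).items()})
    for n in["station","head","collar_lug","rest","rod","power_lever","screwdriver","mug","lens","cleaner","tape_roll"]:
        print(n,[(np.round(d["rect"]).tolist(),round(d["score"],2)) for d in ctrl.look_for(c,n)[:2]])
E
```

```text
[279.869334   558.20570776 221.89888115] [-7.23468939e-01 -3.05677252e+00  2.34858602e-03] 18.700000000000003 0.0
scene {'camera_matrix': [[459.65, 0.0, 254.64], [0.0, 459.65, 190.96], [0.0, 0.0, 1.0]], 'world_from_camera': [[0.49, -0.66, 0.57, 1460.74], [0.87, 0.38, -0.32, -471.21], [-0.01, 0.65, 0.76, 1238.83], [0.0, 0.0, 0.0, 1.0]]}
station []
head [([298.0, 119.0, 338.0, 164.0], 0.97), ([116.0, 179.0, 156.0, 244.0], 0.68)]
collar_lug [([298.0, 120.0, 341.0, 149.0], 0.74)]
rest [([118.0, 187.0, 158.0, 243.0], 0.89)]
rod [([118.0, 181.0, 152.0, 243.0], 0.66)]
power_lever [([118.0, 180.0, 154.0, 242.0], 0.49)]
screwdriver [([230.0, 170.0, 245.0, 178.0], 0.68)]
mug [([344.0, 164.0, 372.0, 198.0], 0.91), ([116.0, 180.0, 156.0, 241.0], 0.61)]
lens [([154.0, 247.0, 180.0, 285.0], 0.67)]
cleaner [([89.0, 244.0, 110.0, 278.0], 0.71)]
tape_roll [([355.0, 136.0, 380.0, 159.0], 0.69)]
top {'camera_matrix': [[483.53, 0.0, 260.5], [0.0, 483.53, 192.01], [0.0, 0.0, 1.0]], 'world_from_camera': [[0.0, 0.99, -0.16, 324.84], [-1.0, 0.01, 0.02, 16.93], [0.02, 0.16, 0.99, 1624.81], [0.0, 0.0, 0.0, 1.0]]}
station [([232.0, 143.0, 315.0, 216.0], 0.6), ([398.0, 189.0, 422.0, 208.0], 0.49)]
head [([133.0, 194.0, 172.0, 242.0], 0.84)]
collar_lug [([130.0, 191.0, 169.0, 244.0], 0.84)]
rest [([347.0, 210.0, 390.0, 252.0], 0.84)]
rod [([354.0, 188.0, 384.0, 254.0], 0.97), ([131.0, 197.0, 170.0, 242.0], 0.48)]
power_lever []
screwdriver [([239.0, 208.0, 255.0, 269.0], 0.57), ([264.0, 150.0, 277.0, 162.0], 0.36)]
mug [([134.0, 143.0, 164.0, 171.0], 0.66)]
lens [([346.0, 144.0, 378.0, 174.0], 0.63), ([130.0, 190.0, 168.0, 242.0], 0.42)]
cleaner [([400.0, 189.0, 422.0, 208.0], 0.72), ([129.0, 189.0, 168.0, 241.0], 0.5)]
tape_roll [([84.0, 187.0, 114.0, 214.0], 0.97)]
```

View pics/s0.png

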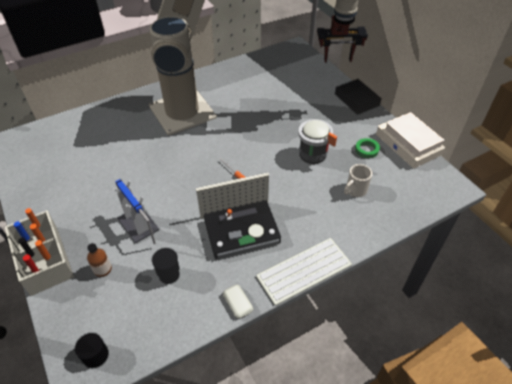

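View pics/t0.png

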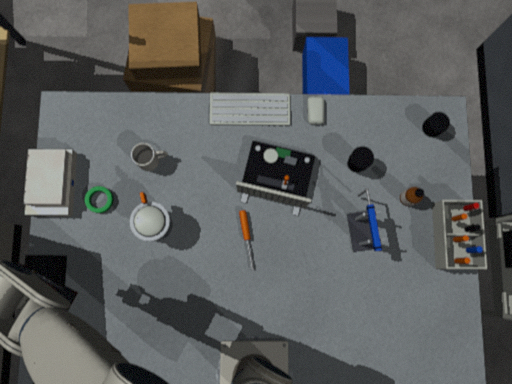

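Run:
```python
from h import *
t=cv2.imread("pics/t0.png");s=cv2.imread("pics/s0.png")
f=lambda im,x0,y0,x1,y1:cv2.resize(im[y0:y1,x0:x1],(400,300),interpolation=cv2.INTER_CUBIC)
a=np.hstack([f(t,120,180,200,240),f(t,225,130,325,205+0)])
b=np.hstack([f(t,330,175,426,247+12),f(s,190,165,290,240)])
cv2.imwrite("pics/c1.png",np.vstack([a,b]))
```

```text
(no output)
```

View pics/c1.png

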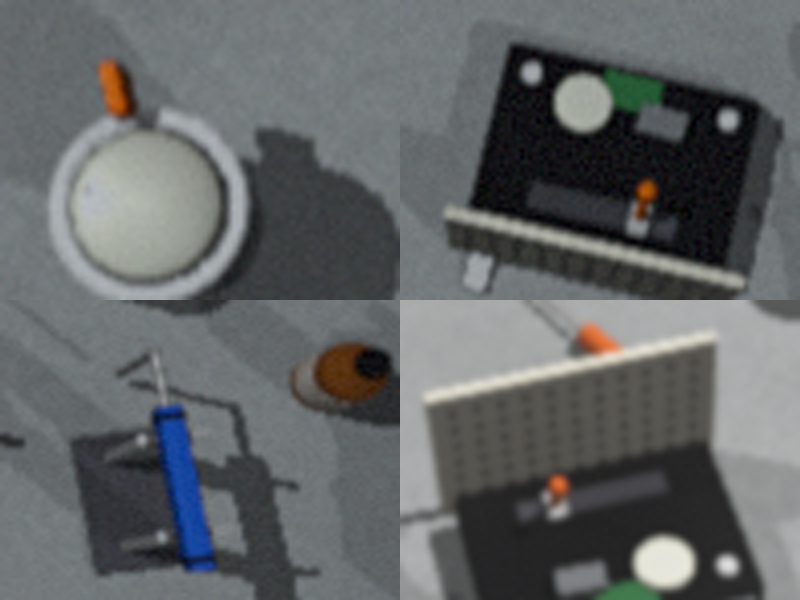

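Run:
```python
from h import *
P=lambda u,v,z:pix2w("top",u,v,z)
hc=P(149.7,221,123);print("head",hc.round(1))
dome=P(120+146/5,180+204/5,130);print("dome",dome.round(1))
lo=P(120+107/5,180+66/5,149);li=P(120+122/5,180+112/5,149)
for l in(lo,li):
    d=l-hc;print("lug",l.round(1),np.hypot(*d[:2]).round(1),np.arctan2(d[1],d[0]).round(3))
A=P(236.3,182.5,150);B=P(311.3,200.5,150);m=(A+B)/2;yv=(A-B);print("panel",A.round(),B.round(),np.linalg.norm(yv))
th=np.arctan2(yv[1],yv[0])-np.pi/2;print("mid",m.round(1),"th",th.round(3))
Rt=np.array([[np.cos(th),-np.sin(th)],[np.sin(th),np.cos(th)]])
b=P(286.8,177,82);bs=pix2w("scene",229.5,210.75,82);print("ball",b.round(1),bs.round(1),"station",Rt.T@(b-m)[:2],Rt.T@(bs-m)[:2])
h0=P(330+170/4.167,175+107/3.571,159);h1=P(330+200/4.167,175+268/3.571,155);bd=P(330+157/4.167,175+54/3.571,148)
d=h0-h1;print("handle",h0.round(1),h1.round(1),((h0+h1)/2).round(1),"bend",bd.round(1),np.linalg.norm(d),np.arctan2(d[1],d[0]),np.arctan2(*(bd-h1)[1::-1]))
```

```text
head [480.2 328.1 123. ]
dome [480.1 328.2 130. ]
lug [563.2 351.7 149. ] 86.2 0.277
lug [534.7 341.3 149. ] 56.0 0.238
panel [599.  60. 150.] [ 544. -172.  150.] 238.64419234413157
mid [571.7 -55.8 150. ] th -0.231
ball [ 631.2 -101.6   82. ] [625.3 -97.4  82. ] station [ 68.46821474 -31.04065893] [ 61.7591246  -28.22098328]
handle [ 530.6 -354.1  159. ] [ 393.  -372.5  155. ] [ 461.8 -363.3  157. ] bend [ 578.7 -348.6  148. ] 138.83303328487162 0.13318343608427313 0.12784637241386573
```

```bash
cat >> h.py <<'E'
def rows(wps,base=None):
    """wps: (x,y,z,yaw of tool y axis), tool down -> rows relative to present pose"""
    o=ctrl.get_obs() if base is None else None
    p0,R0=(np.array(o["ee_pos"]),R.from_rotvec(o["orientation"])) if o else base
    for x,y,z,w in wps:
        yv=np.array([np.cos(w),np.sin(w),0]);zv=np.array([0,0,-1.]);Rt=R.from_matrix(np.c_[np.cross(yv,zv),yv,zv])
        print(R0.inv().apply(np.array([x,y,z])-p0).round(1).tolist(),(R0.inv()*Rt).as_rotvec().round(3).tolist())
def st():
    o=ctrl.get_obs();M=R.from_rotvec(o["orientation"]).as_matrix()
    print("t",round(o["t"],2),"p",np.round(o["ee_pos"],1),"yawy",round(np.arctan2(M[1,1],M[0,1]),3),"z",M[:,2].round(3),"F",np.round(o["ft_force"],1),"M",np.round(o["moment"],2),"w",round(o["width"],1),"g",round(o["grasp_force"],1),"q",np.round(o["qpos"],2))
E
python3 - <<'E'
from h import *
st()
H=np.array([480,328.])
def q(a,z,r=80):return (*(H+r*np.array([np.cos(a),np.sin(a)])),z,a+np.pi/2)
rows([q(.63,220),q(.63,127)])
print("mug",pix2w("top",147,157,45))
E
```

```text
t 1.2 p [280.1 558.7 222.7] yawy 1.106 z [-0.  0. -1.] F [ 0.2 -0.3 -0.7] M [0.02 0.01 0.04] w 87.9 g 0.0 q [ 1.09  0.42  1.63  0.    1.09 -0.02]
[-318.8, -45.5, 2.7] [0.0, -0.0, -1.095]
[-318.8, -45.5, 95.7] [0.0, -0.0, -1.095]
mug [702.41094821 362.14633309  45.        ]
```

```bash
python3 -m creep '[{"translation":[-60,-8,2],"angular":[0,0,-0.18],"jaw":0},{"translation":[-120,-17,2],"angular":[0,0,-0.36],"jaw":0},{"translation":[-180,-25,2],"angular":[0,0,-0.54],"jaw":0},{"translation":[-240,-34,2],"angular":[0,0,-0.72],"jaw":0},{"translation":[-300,-43,2],"angular":[0,0,-0.9],"jaw":0},{"translation":[-319,-45,3],"angular":[0,0,-1.08],"jaw":0},{"translation":[-319,-45,50],"angular":[0,0,-1.09],"jaw":0},{"translation":[-319,-45,50],"angular":[0,0,-1.09],"jaw":0}]'
python3 - <<'E'
from h import *
st()
im=snap("wrist","w1.png")
H=np.array([480,328.])
def q(a,z,r=80):return (*(H+r*np.array([np.cos(a),np.sin(a)])),z,a+np.pi/2)
rows([q(.63,127),q(.63,127)]+[q(a,127) for a in(.5,.35,.2,.05,-.1,-.25)])
E
```

```text
t: 2.2
ee_pos: [543.2, 373.7, 169.4]
orientation: [0.963, -2.983, 0.003]
ft_force: [-0.5, -0.3, 0.2]
width: 11.6
grasp_force: 0.0
t 2.2 p [543.2 373.7 169.4] yawy 2.195 z [-0.006 -0.004 -1.   ] F [-0.5 -0.3  0.2] M [0.06 0.01 0.  ] w 11.6 g 0.0 q [ 0.58  0.53  1.58  0.    1.03 -1.61]
[-0.7, -0.0, 44.6] [0.0, -0.004, -0.005]
[-0.7, -0.0, 44.6] [0.0, -0.004, -0.005]
[-0.1, -10.4, 44.6] [-0.0, -0.004, 0.125]
[2.3, -22.1, 44.6] [-0.0, -0.004, 0.275]
[6.4, -33.4, 44.6] [-0.001, -0.004, 0.425]
[12.1, -43.9, 44.6] [-0.001, -0.004, 0.575]
[19.4, -53.5, 44.6] [-0.001, -0.004, 0.725]
[28.0, -61.8, 44.7] [-0.001, -0.003, 0.875]
```

View pics/w1.png

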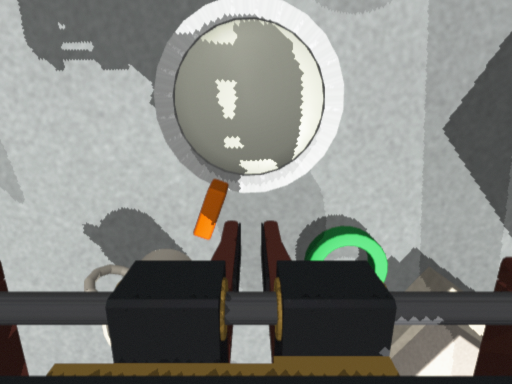

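The wrist view shows the orange lug (210,210) just to the left of the nearly closed fingers (230–275, 225–260). The collar is above it, so the side is right and I can descend and push.

```bash
python3 -m creep '[{"translation":[-1,0,42],"angular":[0,0,0],"jaw":0},{"translation":[-1,0,42],"angular":[0,0,0],"jaw":0},{"translation":[0,-10,42],"angular":[0,0,0.12],"jaw":0},{"translation":[2,-22,42],"angular":[0,0,0.27],"jaw":0},{"translation":[6,-33,42],"angular":[0,0,0.42],"jaw":0},{"translation":[12,-44,42],"angular":[0,0,0.57],"jaw":0},{"translation":[19,-53,42],"angular":[0,0,0.72],"jaw":0},{"translation":[28,-62,42],"angular":[0,0,0.87],"jaw":0}]'
python3 - <<'E'
from h import *
st()
H=np.array([480,328.])
def q(a,z,r=80):return (*(H+r*np.array([np.cos(a),np.sin(a)])),z,a+np.pi/2)
rows([q(a,129) for a in(-.3,-.35,-.4,-.45,-.5,-.55,-.6,-.65)])
o=ctrl.get_obs();d=np.array(o["ee_pos"])[:2]-H;print(np.hypot(*d),np.arctan2(d[1],d[0]))
E
```

```text
t: 3.25
ee_pos: [560.2, 310.2, 133.7]
orientation: [0.39, 3.114, 0.005]
ft_force: [-0.2, 2.9, -1.2]
width: 0.3
grasp_force: 1.3
t 3.25 p [560.2 310.2 133.7] yawy 1.321 z [ 0.004  0.003 -1.   ] F [-0.2  2.9 -1.2] M [ 0.52 -0.07 -0.03] w 0.3 g 1.3 q [ 0.49  0.55  1.66  0.    0.93 -0.83]
[2.2, -6.6, 4.7] [0.004, 0.003, 0.051]
[2.5, -10.6, 4.7] [0.004, 0.003, 0.101]
[3.0, -14.5, 4.6] [0.004, 0.003, 0.151]
[3.7, -18.5, 4.6] [0.004, 0.003, 0.201]
[4.6, -22.4, 4.6] [0.004, 0.003, 0.251]
[5.7, -26.2, 4.6] [0.004, 0.003, 0.301]
[7.0, -30.0, 4.6] [0.004, 0.002, 0.351]
[8.5, -33.7, 4.6] [0.004, 0.002, 0.401]
82.15015701186583 -0.2189319193769241
```

```bash
python3 -m creep '[{"translation":[1,-4,2],"angular":[0,0,0.05],"jaw":0},{"translation":[1,-8,2],"angular":[0,0,0.1],"jaw":0},{"translation":[2,-12,2],"angular":[0,0,0.15],"jaw":0},{"translation":[2,-16,2],"angular":[0,0,0.2],"jaw":0},{"translation":[3,-20,2],"angular":[0,0,0.25],"jaw":0},{"translation":[4,-23,2],"angular":[0,0,0.3],"jaw":0},{"translation":[5,-26,2],"angular":[0,0,0.34],"jaw":0},{"translation":[5,-26,2],"angular":[0,0,0.34],"jaw":0}]'
python3 - <<'E'
from h import *
st()
H=np.array([480,328.])
o=ctrl.get_obs();d=np.array(o["ee_pos"])[:2]-H;print(np.hypot(*d),np.arctan2(d[1],d[0]))
def q(a,z,r=80):return (*(H+r*np.array([np.cos(a),np.sin(a)])),z,a+np.pi/2)
rows([q(a,129) for a in(-.65,-.7,-.75,-.8,-.85)])
E
```

```text
t: 4.25
ee_pos: [548.5, 285.4, 130.5]
orientation: [0.905, 3.006, 0.003]
ft_force: [2.4, 0.8, 1.4]
width: 0.6
grasp_force: 1.1
t 4.25 p [548.5 285.4 130.5] yawy 0.986 z [ 0.003  0.001 -1.   ] F [2.4 0.8 1.4] M [ 0.18 -0.29 -0.03] w 0.6 g 1.1 q [ 0.46  0.53  1.71  0.    0.91 -0.53]
80.64691766735311 -0.555867324125514
[0.8, -7.5, 1.5] [0.003, 0.001, 0.065]
[1.1, -11.5, 1.5] [0.003, 0.001, 0.115]
[1.7, -15.5, 1.5] [0.003, 0.001, 0.165]
[2.5, -19.4, 1.5] [0.003, 0.001, 0.215]
[3.4, -23.3, 1.5] [0.003, 0.001, 0.265]
```

```bash
python3 -m creep '[{"translation":[0,-2,1],"angular":[0,0,0.02],"jaw":0},{"translation":[0,-4,1],"angular":[0,0,0.04],"jaw":0},{"translation":[1,-6,1],"angular":[0,0,0.06],"jaw":0},{"translation":[1,-8,1],"angular":[0,0,0.09],"jaw":0},{"translation":[1,-8,1],"angular":[0,0,0.09],"jaw":0},{"translation":[1,-8,1],"angular":[0,0,0.09],"jaw":0},{"translation":[1,-8,1],"angular":[0,0,0.09],"jaw":0},{"translation":[1,-8,1],"angular":[0,0,0.09],"jaw":0}]'
python3 - <<'E'
from h import *
st()
H=np.array([480,328.])
o=ctrl.get_obs();d=np.array(o["ee_pos"])[:2]-H;print(np.hypot(*d),np.arctan2(d[1],d[0]))
E
```

```text
t: 5.25
ee_pos: [546.6, 282.1, 128.7]
orientation: [1.039, 2.958, 0.015]
ft_force: [13.3, 13.3, -6.9]
width: 0.5
grasp_force: 9.3
t 5.25 p [546.6 282.1 128.7] yawy 0.895 z [ 0.009  0.007 -1.   ] F [13.3 13.3 -6.9] M [ 2.2  -2.27 -0.19] w 0.5 g 9.3 q [ 0.46  0.52  1.72  0.    0.89 -0.44]
80.86773842015864 -0.6039334666027352
```

```bash
python3 -m creep '[{"translation":[0,10,0],"angular":[0,0,0],"jaw":0},{"translation":[0,15,-60],"angular":[0,0,0],"jaw":0},{"translation":[0,15,-120],"angular":[0,0,0.18],"jaw":0},{"translation":[30,-20,-140],"angular":[0,0,0.36],"jaw":0},{"translation":[60,-65,-140],"angular":[0,0,0.54],"jaw":0},{"translation":[90,-110,-140],"angular":[0,0,0.72],"jaw":0},{"translation":[120,-155,-140],"angular":[0,0,0.9],"jaw":0},{"translation":[120,-155,-140],"angular":[0,0,0.95],"jaw":0}]'
python3 - <<'E'
from h import *
st()
im=snap("top","t1.png");im2=snap("scene","s1.png")
cv2.imwrite("pics/t1c.png",cv2.resize(np.hstack([im[180:240,120:200],im2[105:165,285:365]])[:,:,::-1],(800,300),interpolation=cv2.INTER_CUBIC))
rows([(472,-361,260,-1.44)])
E
```

```text
t: 6.25
ee_pos: [347.3, 230.4, 266.7]
orientation: [-2.283, -2.157, 0.008]
ft_force: [0.6, 0.3, 0.6]
width: 0.4
grasp_force: 0.0
t 6.25 p [347.3 230.4 266.7] yawy -0.056 z [-0.004 -0.003 -1.   ] F [0.6 0.3 0.6] M [0.01 0.02 0.01] w 0.4 g 0.0 q [ 0.56  0.05  2.02 -0.    1.08  0.61]
[-585.5, 153.4, 8.0] [-0.0, 0.002, 1.386]
```

View pics/t1c.png

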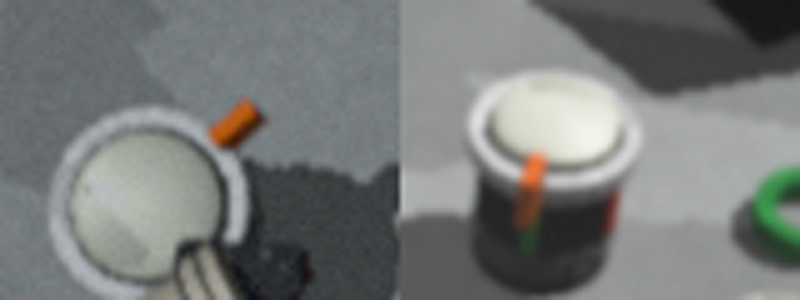

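The lug at (240,125), top view, is now directly above the green mark (530,238), scene view, so the collar is home. Next is the rod.

```bash
python3 -m creep '[{"translation":[-55,18,4],"angular":[0,0,0.18],"jaw":0},{"translation":[-115,35,8],"angular":[0,0,0.36],"jaw":0},{"translation":[-175,50,8],"angular":[0,0,0.54],"jaw":0},{"translation":[-235,65,8],"angular":[0,0,0.72],"jaw":0},{"translation":[-295,80,8],"angular":[0,0,0.9],"jaw":0},{"translation":[-355,95,8],"angular":[0,0,1.08],"jaw":0.3},{"translation":[-415,110,8],"angular":[0,0,1.26],"jaw":0.8},{"translation":[-475,125,8],"angular":[0,0,1.386],"jaw":1}]'
python3 - <<'E'
from h import *
st()
rows([(472,-361,260,-1.44)])
E
```

```text
t: 7.35
ee_pos: [450.9, -250.9, 259.2]
orientation: [-3.134, -0.198, 0.002]
ft_force: [1.2, 0.6, -0.9]
width: 27.2
grasp_force: 0.0
t 7.35 p [ 450.9 -250.9  259.2] yawy -1.444 z [-0.001  0.001 -1.   ] F [ 1.2  0.6 -0.9] M [-0.    0.14  0.  ] w 27.2 g 0.0 q [-0.53  0.22  1.83  0.    1.09  0.91]
[7.1, 111.9, -0.9] [-0.001, 0.001, -0.004]
```

```bash
python3 -m creep '[{"translation":[3,50,0],"angular":[0,0,0],"jaw":1},{"translation":[7,106,0],"angular":[0,0,0],"jaw":1},{"translation":[7,110,0],"angular":[0,0,0],"jaw":1},{"translation":[7,110,0],"angular":[0,0,0],"jaw":1},{"translation":[7,110,0],"angular":[0,0,0],"jaw":1},{"translation":[7,110,0],"angular":[0,0,0],"jaw":1},{"translation":[7,110,0],"angular":[0,0,0],"jaw":1},{"translation":[7,110,0],"angular":[0,0,0],"jaw":1}]'
python3 - <<'E'
from h import *
st()
i=ctrl.camera_info("wrist");im=snap("wrist","w2.png")
np.savez("w2.npz",K=i["camera_matrix"],T=i["world_from_camera"])
hsv=cv2.cvtColor(im,cv2.COLOR_RGB2HSV);m=cv2.inRange(hsv,(105,120,40),(130,255,255))
n,l,s,c=cv2.connectedComponentsWithStats(m);k=1+np.argmax(s[1:,4]);pts=np.argwhere(l==k)[:,::-1].astype(np.float32)
print(s[k],cv2.minAreaRect(pts),np.array(i["world_from_camera"]).round(2).tolist())
w=np.array([pix2w("wrist",u,v,159,i) for u,v in cv2.boxPoints(cv2.minAreaRect(pts))]);print(w.round(1),w.mean(0))
E
```

```text
t: 8.35
ee_pos: [472.3, -356.2, 259.9]
orientation: [3.135, 0.206, 0.0]
ft_force: [1.2, -0.6, -0.1]
width: 87.8
grasp_force: 0.0
t 8.35 p [ 472.3 -356.2  259.9] yawy -1.439 z [ 0. -0. -1.] F [ 1.2 -0.6 -0.1] M [-0.    0.17  0.01] w 87.8 g 0.0 q [-0.67  0.33  1.67 -0.    1.13  0.77]
[ 246  133   24  129 2875] ((257.5, 197.0), (128.0, 23.0), 90.0) [[0.13, 0.95, 0.27, 545.77], [-0.99, 0.13, 0.04, -346.38], [0.0, -0.27, 0.96, 421.73], [0.0, 0.0, 0.0, 1.0]]
[[ 519.9 -346.1  159. ]
 [ 522.4 -365.2  159. ]
 [ 404.6 -382.7  159. ]
 [ 401.8 -361.2  159. ]] [ 462.19440259 -363.83262298  159.        ]
```

View pics/w2.png

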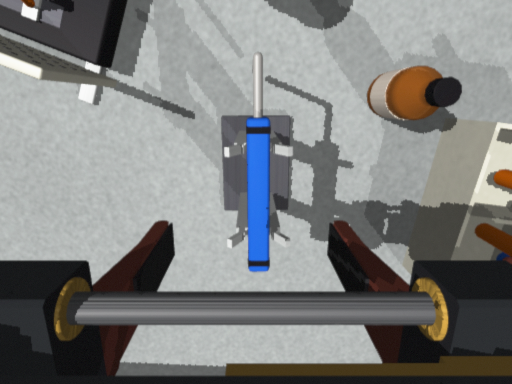

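The blue handle spans rows 118–271 at column 258, running straight up the image. It sits squarely between the open fingers, with the leg's bend at (258,55).

Run:
```python
from h import *
f=np.load("w2.npz");i={"camera_matrix":f["K"],"world_from_camera":f["T"]}
a=pix2w("",258,118,159,i);b=pix2w("",258.8,269,159,i);c=pix2w("",258,56,151,i)
d=a-b;print(a,b,(a+b)/2,np.linalg.norm(d),np.arctan2(d[1],d[0]),c)
e=c-(a+b)/2;print(np.linalg.norm(e[:2]),np.arctan2(e[1],e[0]))
for z in(10,):
  print([pix2w("",u,v,z,i).round(1).tolist() for u,v in((222,116),(293,116),(224,209))])
m=(a+b)/2;w=.131
rows([(m[0]+12*np.cos(w),m[1]+12*np.sin(w),128,-1.44)])
```

```text
[ 533.36616354 -354.41445796  159.        ] [ 394.99081976 -374.36389362  159.        ] [ 464.17849165 -364.38917579  159.        ] 139.80599325624027 0.1431824429375831 [ 581.3624234  -347.95294425  151.        ]
118.33099157141012 0.13935104540041612
[[522.7, -312.5, 10.0], [534.7, -403.4, 10.0], [396.7, -328.8, 10.0]]
[2.9, 6.9, 131.9] [0.0, -0.0, 0.0]
```

```bash
python3 -m creep '[{"translation":[3,7,20],"angular":[0,0,-0.01],"jaw":1},{"translation":[3,7,60],"angular":[0,0,-0.01],"jaw":1},{"translation":[3,7,100],"angular":[0,0,-0.01],"jaw":1},{"translation":[3,7,125],"angular":[0,0,-0.01],"jaw":1},{"translation":[3,7,132],"angular":[0,0,-0.01],"jaw":1},{"translation":[3,7,132],"angular":[0,0,-0.01],"jaw":1},{"translation":[3,7,132],"angular":[0,0,-0.01],"jaw":0.2},{"translation":[3,7,132],"angular":[0,0,-0.01],"jaw":0}]'
python3 -m creep '[{"translation":[0,0,0],"angular":[0,0,0],"jaw":0},{"translation":[0,0,0],"angular":[0,0,0],"jaw":0},{"translation":[0,0,0],"angular":[0,0,0],"jaw":0},{"translation":[0,0,0],"angular":[0,0,0],"jaw":0},{"translation":[0,0,0],"angular":[0,0,0],"jaw":0},{"translation":[0,0,0],"angular":[0,0,0],"jaw":0},{"translation":[0,0,0],"angular":[0,0,0],"jaw":0},{"translation":[0,0,0],"angular":[0,0,0],"jaw":0}]'
python3 -c "
from h import *
st()"
```

```text
t: 9.4
ee_pos: [476.7, -363.6, 128.8]
orientation: [3.132, 0.221, 0.002]
ft_force: [0.0, -0.5, -0.5]
width: 71.1
grasp_force: 0.0
t: 10.4
ee_pos: [476.1, -363.1, 127.7]
orientation: [-3.134, -0.221, 0.0]
ft_force: [0.4, 0.1, 0.4]
width: 19.7
grasp_force: 30.0
t 10.4 p [ 476.1 -363.1  127.7] yawy -1.43 z [-0.  0. -1.] F [0.4 0.1 0.4] M [0.03 0.14 0.01] w 19.7 g 30.0 q [-0.67  0.51  1.75  0.    0.88  0.76]
```

```bash
cat >> h.py <<'E'
M0=np.array([571.7,-55.8]);TH=-.231
def stn(x,y):c,s=np.cos(TH),np.sin(TH);return M0+[c*x-s*y,s*x+c*y]
def wst(p):c,s=np.cos(TH),np.sin(TH);d=np.array(p[:2])-M0;return np.array([c*d[0]+s*d[1],-s*d[0]+c*d[1]])
LEG=107
def leg(x,y,tz): # TCP pose for leg at station x,y, tip height tz
    return (*stn(x-LEG,y),tz+104.7,TH-np.pi/2)
E
python3 - <<'E'
from h import *
p=(476.1,-363.1);rows([(*p,285,-1.43),leg(94,-29.5,180),leg(94,-29.5,66)]);print(leg(94,-29.5,180))
E
```

```text
[-0.0, -0.0, -157.3] [-0.0, 0.0, 0.0]
[114.9, -268.1, -157.0] [-0.0, 0.0, 0.372]
[114.9, -268.1, -43.0] [-0.0, 0.0, 0.372]
(np.float64(552.2912501655879), np.float64(-81.5400549701279), 284.7, -1.8017963267948967)
```

```bash
python3 -m creep '[{"translation":[0,0,-10],"angular":[0,0,0],"jaw":0},{"translation":[0,0,-35],"angular":[0,0,0],"jaw":0},{"translation":[0,0,-75],"angular":[0,0,0],"jaw":0},{"translation":[0,0,-120],"angular":[0,0,0],"jaw":0},{"translation":[0,0,-157],"angular":[0,0,0],"jaw":0},{"translation":[10,-35,-160],"angular":[0,0,0.05],"jaw":0},{"translation":[30,-75,-160],"angular":[0,0,0.12],"jaw":0},{"translation":[50,-115,-160],"angular":[0,0,0.2],"jaw":0}]'
python3 - <<'E'
from h import *
st();rows([leg(94,-29.5,180)])
E
```

```text
t: 11.4
ee_pos: [509.5, -241.2, 288.5]
orientation: [3.14, -0.098, 0.001]
ft_force: [0.6, 0.9, -1.6]
width: 19.9
grasp_force: 30.0
t 11.4 p [ 509.5 -241.2  288.5] yawy -1.633 z [ 0.001 -0.    -1.   ] F [ 0.6  0.9 -1.6] M [-0.01  0.17 -0.01] w 19.9 g 30.0 q [-0.46  0.26  1.7   0.    1.17  1.17]
[32.7, -162.0, 3.8] [0.0, -0.001, 0.168]
```

```bash
python3 -m creep '[{"translation":[8,-40,2],"angular":[0,0,0.04],"jaw":0},{"translation":[18,-85,3],"angular":[0,0,0.1],"jaw":0},{"translation":[26,-125,4],"angular":[0,0,0.15],"jaw":0},{"translation":[32,-155,4],"angular":[0,0,0.168],"jaw":0},{"translation":[32,-158,4],"angular":[0,0,0.168],"jaw":0},{"translation":[32,-158,4],"angular":[0,0,0.168],"jaw":0},{"translation":[32,-158,4],"angular":[0,0,0.168],"jaw":0},{"translation":[32,-158,4],"angular":[0,0,0.168],"jaw":0}]'
python3 - <<'E'
from h import *
st()
i=ctrl.camera_info("wrist");im=snap("wrist","w3.png")
np.savez("w3.npz",K=i["camera_matrix"],T=i["world_from_camera"])
for n in("power_lever","rod_tip","station","lens_cap","battery"):
    print(n,[(np.round(d["rect"]).tolist(),round(d["score"],2)) for d in ctrl.look_for("wrist",n)[:2]])
E
```

```text
t: 12.4
ee_pos: [550.6, -87.3, 283.7]
orientation: [3.121, -0.358, -0.0]
ft_force: [-0.3, -0.7, -1.6]
width: 19.9
grasp_force: 30.0
t 12.4 p [550.6 -87.3 283.7] yawy -1.799 z [-0. -0. -1.] F [-0.3 -0.7 -1.6] M [-0.01  0.2   0.  ] w 19.9 g 30.0 q [-0.18  0.26  1.72 -0.    1.16  1.62]
power_lever []
rod_tip [([230.0, 9.0, 273.0, 365.0], 0.72)]
station [([90.0, 0.0, 338.0, 172.0], 0.56)]
lens_cap [([170.0, 12.0, 209.0, 55.0], 0.69), ([161.0, 186.0, 203.0, 258.0], 0.66)]
battery [([228.0, 22.0, 266.0, 47.0], 0.59), ([226.0, 8.0, 274.0, 360.0], 0.3)]
```

View pics/w3.png

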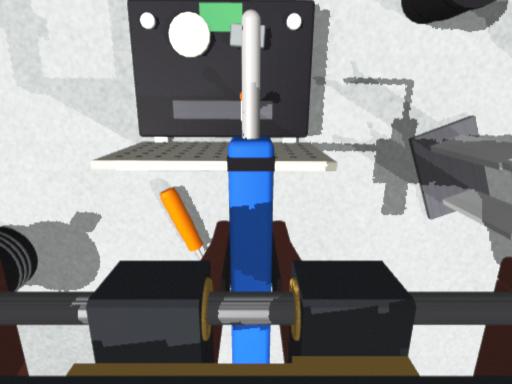

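Run:
```python
from h import *
im=cv2.imread("pics/w3.png");cv2.imwrite("pics/c3.png",cv2.resize(im[70:180,80:350],(800,326),interpolation=cv2.INTER_CUBIC))
hsv=cv2.cvtColor(im,cv2.COLOR_BGR2HSV);m=cv2.inRange(hsv[:150],(3,120,80),(20,255,255));p=np.argwhere(m);print(p.min(0),p.max(0),p.tolist()[:60])
f=np.load("w3.npz");i={"camera_matrix":f["K"],"world_from_camera":f["T"]}
A=pix2w("",93.5,162,150,i);B=pix2w("",337,163,150,i);print(A,B,(A+B)/2,np.hypot(*(A-B)[:2]),np.arctan2(*(A-B)[1::-1])-np.pi/2)
for q in((97,165),(331,167)): print(pix2w("",*q,150,i))
for u in(241,246):print(wst(pix2w("",u,97,82,i)))
# pack corners z40
print([pix2w("",u,v,40,i).round(1).tolist() for u,v in((134,3),(313,3),(139,137),(308,137))])
b=pix2w("",251,17,288+4,i);print("bend",b.round(1),wst(b))
b=pix2w("",245,35,41+12,i);print("batt",wst(b))
```

```text
[ 92 239] [ 99 241] [[92, 240], [92, 241], [93, 240], [93, 241], [94, 240], [94, 241], [95, 239], [95, 240], [95, 241], [96, 239], [96, 240], [96, 241], [97, 239], [97, 240], [97, 241], [98, 240], [98, 241], [99, 240], [99, 241]]
[602.10293962  55.83070901 150.        ] [ 547.86187614 -172.86216178  150.        ] [574.98240788 -58.51572639 150.        ] 235.03727813955805 -0.2328755750398741
[598.5620414   53.59888222 150.        ]
[ 545.27901837 -166.59585755  150.        ]
[ 65.31210515 -25.06798719]
[ 65.3257641  -30.67680112]
[[759.9, 2.2, 40.0], [712.9, -199.9, 40.0], [612.0, 46.2, 40.0], [562.4, -167.0, 40.0]]
bend [ 657.7 -112.8  292. ] [ 96.73899037 -35.77543358]
batt [134.05269548 -29.24650555]
```

View pics/c3.png

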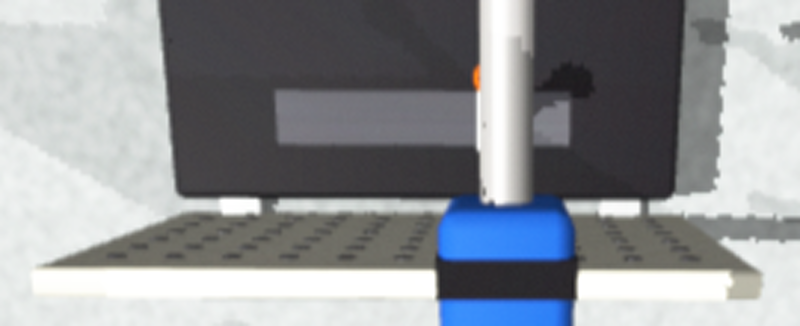

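The orange sliver at wrist pixels (239–241, 92–99) left of the rod puts the ball centre at station y ≈ -31. The leg hangs at (97, -36), so I'll shift 5 mm and lower it behind the lever.

```bash
python3 -m creep '[{"translation":[0,-5,0],"angular":[0,0,0],"jaw":0},{"translation":[0,-5,25],"angular":[0,0,0],"jaw":0},{"translation":[0,-5,55],"angular":[0,0,0],"jaw":0},{"translation":[0,-5,80],"angular":[0,0,0],"jaw":0},{"translation":[0,-5,95],"angular":[0,0,0],"jaw":0},{"translation":[0,-5,108],"angular":[0,0,0],"jaw":0},{"translation":[0,-5,112],"angular":[0,0,0],"jaw":0},{"translation":[0,-5,112],"angular":[0,0,0],"jaw":0}]'
python3 - <<'E'
from h import *
st();print(wst(ctrl.get_obs()["ee_pos"]))
im=snap("scene","s3.png");im2=snap("top","t3.png")
f=lambda a,x,y:cv2.resize(a[y:y+60,x:x+80],(400,300),interpolation=cv2.INTER_CUBIC)
cv2.imwrite("pics/c4.png",np.hstack([f(im,190,165),f(im2,245,145)])[:,:,::-1])
E
```

```text
t: 13.7
ee_pos: [552.2, -81.6, 171.9]
orientation: [3.121, -0.356, 0.001]
ft_force: [-0.3, 0.1, -1.5]
width: 19.7
grasp_force: 30.0
t 13.7 p [552.2 -81.6 171.9] yawy -1.798 z [ 0. -0. -1.] F [-0.3  0.1 -1.5] M [ 0.06  0.15 -0.  ] w 19.7 g 30.0 q [-0.17  0.39  1.82  0.    0.93  1.63]
[-13.11444656 -29.57145054]
```

View pics/c4.png

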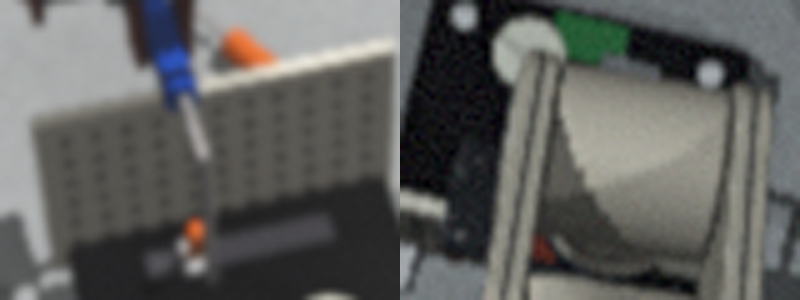

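Run:
```python
from h import *
P=lambda x,y,z:((w2pix("scene",[*stn(x,y),z])-[190,165])*5).round(0)
o=ctrl.get_obs();c=wst(o["ee_pos"])
print("tip",P(c[0]+107,c[1],67),"bend",P(c[0]+107,c[1],191))
for x,y in((67,-31),(67,-26),(67,-36)):print("ball",P(x,y,83),"hinge",P(50,y,42))
```

```text
tip [209. 282.] bend [200. 157.]
ball [195. 235.] hinge [192. 254.]
ball [203. 233.] hinge [199. 252.]
ball [188. 237.] hinge [184. 256.]
```

The scene view shows the leg behind the lever: its tip is at (212,285) and the ball at (195,230) in the crop, which matches the prediction within about 2 mm. Now I pull.

```bash
python3 -m creep '[{"translation":[-6,2,1],"angular":[0,0,0],"jaw":0},{"translation":[-12,2,1],"angular":[0,0,0],"jaw":0},{"translation":[-17,2,1],"angular":[0,0,0],"jaw":0},{"translation":[-22,2,1],"angular":[0,0,0],"jaw":0},{"translation":[-27,2,1],"angular":[0,0,0],"jaw":0},{"translation":[-32,2,1],"angular":[0,0,0],"jaw":0},{"translation":[-36,2,1],"angular":[0,0,0],"jaw":0},{"translation":[-40,2,1],"angular":[0,0,0],"jaw":0}]'
python3 - <<'E'
from h import *
st();print(wst(ctrl.get_obs()["ee_pos"]))
E
```

```text
t: 14.8
ee_pos: [512.2, -74.4, 170.6]
orientation: [3.121, -0.356, 0.0]
ft_force: [1.5, -0.8, -2.4]
width: 19.8
grasp_force: 30.0
t 14.8 p [512.2 -74.4 170.6] yawy -1.798 z [ 0. -0. -1.] F [ 1.5 -0.8 -2.4] M [-0.11 -0.26 -0.01] w 19.8 g 30.0 q [-0.17  0.34  1.91 -0.    0.9   1.63]
[-53.63246595 -31.74771639]
```

```bash
python3 -m creep '[{"translation":[-1,0,0],"angular":[0,0,0],"jaw":0},{"translation":[-2,0,0],"angular":[0,0,0],"jaw":0},{"translation":[-3,0,0],"angular":[0,0,0],"jaw":0},{"translation":[-4,0,0],"angular":[0,0,0],"jaw":0},{"translation":[-5,0,0],"angular":[0,0,0],"jaw":0},{"translation":[-6,0,0],"angular":[0,0,0],"jaw":0},{"translation":[-6,0,0],"angular":[0,0,0],"jaw":0},{"translation":[-6,0,0],"angular":[0,0,0],"jaw":0}]'
python3 - <<'E'
from h import *
st();print(wst(ctrl.get_obs()["ee_pos"]))
E
```

```text
t: 15.8
ee_pos: [506.5, -73.1, 170.7]
orientation: [3.121, -0.356, -0.0]
ft_force: [0.6, 0.2, -0.8]
width: 19.5
grasp_force: 30.0
t 15.8 p [506.5 -73.1 170.7] yawy -1.798 z [-0.  0. -1.] F [ 0.6  0.2 -0.8] M [-0.07 -0.18  0.01] w 19.5 g 30.0 q [-0.17  0.33  1.92 -0.    0.89  1.63]
[-59.45538215 -31.78536796]
```

```bash
python3 -m creep '[{"translation":[-1,0,0],"angular":[0,0,0],"jaw":0},{"translation":[-2,0,0],"angular":[0,0,0],"jaw":0},{"translation":[-2,0,0],"angular":[0,0,0],"jaw":0},{"translation":[-3,0,0],"angular":[0,0,0],"jaw":0},{"translation":[-4,0,0],"angular":[0,0,0],"jaw":0},{"translation":[-4,0,0],"angular":[0,0,0],"jaw":0},{"translation":[-4,0,0],"angular":[0,0,0],"jaw":0},{"translation":[-4,0,0],"angular":[0,0,0],"jaw":0}]'
python3 - <<'E'
from h import *
st();print(wst(ctrl.get_obs()["ee_pos"]))
im=snap("scene","s4.png")
cv2.imwrite("pics/c5.png",cv2.resize(im[165:240,190:290],(800,600),interpolation=cv2.INTER_CUBIC)[:,:,::-1])
E
```

```text
t: 16.8
ee_pos: [502.8, -72.2, 170.8]
orientation: [3.121, -0.356, 0.0]
ft_force: [0.4, -0.5, 1.0]
width: 19.7
grasp_force: 30.0
t 16.8 p [502.8 -72.2 170.8] yawy -1.798 z [ 0. -0. -1.] F [ 0.4 -0.5  1. ] M [-0.16 -0.5  -0.02] w 19.7 g 30.0 q [-0.17  0.33  1.93 -0.    0.89  1.63]
[-63.3308254  -31.77409424]
```

View pics/c5.png

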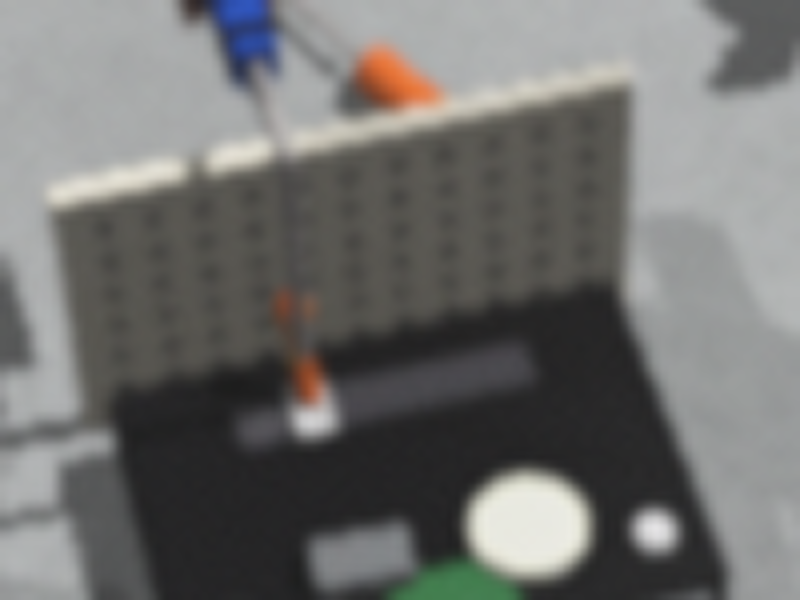

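The lever now leans toward the panel, with the ball at (290,305) and the leg across it. I'll press a few mm more to confirm the stop.

```bash
python3 -m creep '[{"translation":[-1,0,0],"angular":[0,0,0],"jaw":0},{"translation":[-2,0,0],"angular":[0,0,0],"jaw":0},{"translation":[-3,0,0],"angular":[0,0,0],"jaw":0},{"translation":[-4,0,0],"angular":[0,0,0],"jaw":0},{"translation":[-4,0,0],"angular":[0,0,0],"jaw":0},{"translation":[-4,0,0],"angular":[0,0,0],"jaw":0},{"translation":[-4,0,0],"angular":[0,0,0],"jaw":0},{"translation":[-4,0,0],"angular":[0,0,0],"jaw":0}]'
python3 - <<'E'
from h import *
st();print(wst(ctrl.get_obs()["ee_pos"]))
E
```

```text
t: 17.85
ee_pos: [498.6, -71.3, 170.6]
orientation: [-3.121, 0.356, 0.001]
ft_force: [1.2, -0.8, 0.1]
width: 19.8
grasp_force: 30.0
t 17.85 p [498.6 -71.3 170.6] yawy -1.798 z [-0.  0. -1.] F [ 1.2 -0.8  0.1] M [-0.12 -0.29  0.01] w 19.8 g 30.0 q [-0.17  0.32  1.94 -0.    0.89  1.63]
[-67.57235888 -31.82223171]
```

Run:
```python
from h import *
im=snap("scene","s5.png")
def seg(im):
    hsv=cv2.cvtColor(im,cv2.COLOR_RGB2HSV);m=cv2.inRange(hsv,(2,110,60),(18,255,255))
    m[:195]=0;m[225:]=0;m[:,:215]=0;m[:,240:]=0
    return np.argwhere(m)[:,::-1]
for n in("s3.png","s4.png","s5.png"):
    p=seg(cv2.imread("pics/"+n)[:,:,::-1].copy());print(n,len(p),sorted(map(tuple,p.tolist()),key=lambda a:a[1]))
P=lambda x,y,z:w2pix("scene",[*stn(x,y),z]).round(1)
for t in(.1,.5,.7,.8,.9,1.0):
    a=.5-t;print(t,P(50+45*np.sin(a),-31.5,42+45*np.cos(a)),P(50+20*np.sin(a),-31.5,42+20*np.cos(a)))
```

```text
s3.png 22 [(228, 208), (229, 208), (227, 209), (228, 209), (229, 209), (230, 209), (227, 210), (228, 210), (229, 210), (230, 210), (227, 211), (228, 211), (229, 211), (230, 211), (227, 212), (228, 212), (229, 212), (230, 212), (228, 213), (229, 213), (230, 213), (229, 214)]
s4.png 22 [(225, 202), (224, 203), (225, 203), (225, 204), (226, 210), (227, 210), (228, 210), (229, 210), (226, 211), (227, 211), (228, 211), (229, 211), (230, 211), (227, 212), (228, 212), (229, 212), (227, 213), (228, 213), (229, 213), (227, 214), (228, 214), (229, 214)]
s5.png 25 [(225, 202), (225, 203), (225, 204), (227, 209), (228, 209), (229, 209), (226, 210), (227, 210), (228, 210), (229, 210), (230, 210), (226, 211), (227, 211), (228, 211), (229, 211), (230, 211), (227, 212), (228, 212), (229, 212), (227, 213), (228, 213), (229, 213), (227, 214), (228, 214), (229, 214)]
0.1 [228.9 212.1] [228.5 214.2]
0.5 [227.5 207.3] [227.9 212.1]
0.7 [226.9 205.4] [227.6 211.2]
0.8 [226.5 204.6] [227.5 210.9]
0.9 [226.3 203.9] [227.3 210.6]
1.0 [226.  203.3] [227.2 210.3]
```

```bash
python3 -m creep '[{"translation":[-1,0,0],"angular":[0,0,0],"jaw":0},{"translation":[-2,0,0],"angular":[0,0,0],"jaw":0},{"translation":[-3,0,0],"angular":[0,0,0],"jaw":0},{"translation":[-4,0,0],"angular":[0,0,0],"jaw":0},{"translation":[-4,0,0],"angular":[0,0,0],"jaw":0},{"translation":[-4,0,0],"angular":[0,0,0],"jaw":0},{"translation":[-4,0,0],"angular":[0,0,0],"jaw":0},{"translation":[-4,0,0],"angular":[0,0,0],"jaw":0}]'
python3 - <<'E'
from h import *
st();print(wst(ctrl.get_obs()["ee_pos"]))
im=ctrl.get_image("scene");i=ctrl.camera_info("wrist");w=snap("wrist","w5.png")
hsv=cv2.cvtColor(im,cv2.COLOR_RGB2HSV);m=cv2.inRange(hsv,(2,110,60),(18,255,255))
m[:195]=0;m[225:]=0;m[:,:215]=0;m[:,240:]=0
print(sorted(map(tuple,np.argwhere(m)[:,::-1].tolist()),key=lambda a:a[1])[:8])
# handle front end rows in wrist pictures (black band / blue), and bend
for n in("w3.png","w5.png"):
    a=cv2.imread("pics/"+n);h=cv2.cvtColor(a,cv2.COLOR_BGR2HSV);b=cv2.inRange(h,(105,120,40),(130,255,255));p=np.argwhere(b[:300,200:300]);print(n,"blue top row",p.min(0),"gray col251:",a[0:60:3,251].mean(1).round(0).tolist())
E
```

```text
t: 18.9
ee_pos: [494.8, -70.4, 170.6]
orientation: [-3.121, 0.356, 0.0]
ft_force: [0.6, -0.1, -0.5]
width: 19.7
grasp_force: 30.0
t 18.9 p [494.8 -70.4 170.6] yawy -1.798 z [-0.  0. -1.] F [ 0.6 -0.1 -0.5] M [-0.13 -0.31  0.02] w 19.7 g 30.0 q [-0.17  0.31  1.94 -0.    0.88  1.63]
[-71.53082135 -31.81701952]
[(225, 203), (227, 208), (228, 208), (226, 209), (227, 209), (228, 209), (229, 209), (226, 210)]
w3.png blue top row [136  28] gray col251: [53.0, 56.0, 55.0, 108.0, 210.0, 233.0, 243.0, 243.0, 244.0, 244.0, 243.0, 243.0, 243.0, 243.0, 243.0, 243.0, 243.0, 243.0, 243.0, 243.0]
w5.png blue top row [135  28] gray col251: [59.0, 85.0, 188.0, 218.0, 229.0, 233.0, 233.0, 232.0, 233.0, 232.0, 233.0, 232.0, 231.0, 232.0, 232.0, 231.0, 231.0, 231.0, 231.0, 231.0]
```

```bash
python3 -m creep '[{"translation":[10,0,0],"angular":[0,0,0],"jaw":0},{"translation":[25,0,0],"angular":[0,0,0],"jaw":0},{"translation":[30,0,-10],"angular":[0,0,0],"jaw":0},{"translation":[30,0,-50],"angular":[0,0,0],"jaw":0},{"translation":[30,0,-100],"angular":[0,0,0],"jaw":0},{"translation":[30,15,-120],"angular":[0,0,0],"jaw":0},{"translation":[30,45,-120],"angular":[0,0,0],"jaw":0},{"translation":[30,60,-120],"angular":[0,0,0],"jaw":0}]'
python3 - <<'E'
from h import *
st();print(wst(ctrl.get_obs()["ee_pos"]))
i=ctrl.camera_info("wrist");w=snap("wrist","w6.png");s=snap("scene","s6.png")
np.savez("w6.npz",K=i["camera_matrix"],T=i["world_from_camera"])
for im,c,sl in((w,"wrist",(slice(0,170),slice(100,420))),(s,"scene",(slice(195,225),slice(215,240)))):
    hsv=cv2.cvtColor(im,cv2.COLOR_RGB2HSV);m=np.zeros(im.shape[:2],np.uint8);m[sl]=cv2.inRange(hsv,(2,110,60),(18,255,255))[sl]
    n,l,t,ce=cv2.connectedComponentsWithStats(m)
    for k in range(1,n):
        if t[k,4]>5:
            print(c,t[k],ce[k].round(1))
            if c=="scene":print(sorted(map(tuple,np.argwhere(l==k)[:,::-1].tolist()),key=lambda a:a[1]))
    P=lambda x,y,z:w2pix(c,[*stn(x,y),z],i if c=="wrist" else None).round(1)
    for t in(.7,.8,.9,1.0):
        a=.5-t;print(t,"ball",P(50+45*np.sin(a),-31.5,42+45*np.cos(a)),"hinge",P(50,-31.5,42))
E
```

```text
t: 20.0
ee_pos: [510.5, -136.6, 291.3]
orientation: [3.121, -0.357, 0.001]
ft_force: [-1.0, 0.6, -1.6]
width: 20.1
grasp_force: 30.0
t 20.0 p [ 510.5 -136.6  291.3] yawy -1.799 z [ 0. -0. -1.] F [-1.   0.6 -1.6] M [ 0.02  0.14 -0.01] w 20.1 g 30.0 q [-0.28  0.2   1.77 -0.    1.16  1.51]
[-41.08401267 -92.68535352]
wrist [190  86  15  27 275] [198.1 100.3]
wrist [129 168   7   2  11] [132.2 168.6]
0.7 ball [196.2  93.8] hinge [201.8  87.2]
0.8 ball [196.5  97.8] hinge [201.8  87.2]
0.9 ball [196.9 101.7] hinge [201.8  87.2]
1.0 ball [197.4 105.3] hinge [201.8  87.2]
scene [224 201   7  14  58] [227.2 206.9]
[(225, 201), (226, 201), (227, 201), (228, 201), (224, 202), (225, 202), (226, 202), (227, 202), (228, 202), (229, 202), (224, 203), (225, 203), (226, 203), (227, 203), (228, 203), (229, 203), (225, 204), (226, 204), (227, 204), (228, 204), (229, 204), (225, 205), (226, 205), (227, 205), (228, 205), (226, 206), (227, 206), (228, 206), (226, 207), (227, 207), (228, 207), (229, 207), (226, 208), (227, 208), (228, 208), (229, 208), (226, 209), (227, 209), (228, 209), (229, 209), (226, 210), (227, 210), (228, 210), (229, 210), (230, 210), (226, 211), (227, 211), (228, 211), (229, 211), (227, 212), (228, 212), (229, 212), (227, 213), (228, 213), (229, 213), (227, 214), (228, 214), (229, 214)]
0.7 ball [226.9 205.4] hinge [228.2 215.8]
0.8 ball [226.5 204.6] hinge [228.2 215.8]
0.9 ball [226.3 203.9] hinge [228.2 215.8]
1.0 ball [226.  203.3] hinge [228.2 215.8]
```

Run:
```python
from h import *
f=np.load("w6.npz");i={"camera_matrix":f["K"],"world_from_camera":f["T"]}
a=cv2.imread("pics/w6.png");print(a[0:30,251].mean(1).round(0).tolist())
p=np.array([510.5,-136.6,291.3]);c,s=np.cos(TH+.003),np.sin(TH+.003)
for ph in(-.05,0,.05,.1,.15,.2):
    for X,Z in((111,0),(111,4)):
        x=X*np.cos(ph)-Z*np.sin(ph);z=X*np.sin(ph)+Z*np.cos(ph);print(ph,Z,w2pix("",p+[c*x,s*x,18.7+z],i).round(1),end=" ")
    print()
print(leg(0,0,0)[3]); rows([(476.1,-363.1,285,-1.43),(476.1,-363.1,129,-1.43)])
```

```text
[120.0, 83.0, 50.0, 64.0, 134.0, 173.0, 192.0, 206.0, 216.0, 222.0, 227.0, 231.0, 234.0, 237.0, 238.0, 238.0, 238.0, 238.0, 238.0, 238.0, 237.0, 238.0, 238.0, 237.0, 238.0, 237.0, 237.0, 237.0, 237.0, 238.0]
-0.05 0 [249.7  12.1] -0.05 4 [249.7   8.9] 
0 0 [249.7   8. ] 0 4 [249.6   5.1] 
0.05 0 [249.6   4.3] 0.05 4 [249.6   1.7] 
0.1 0 [249.6   1.1] 0.1 4 [249.6  -1. ] 
0.15 0 [249.6  -1.4] 0.15 4 [249.5  -3.1] 
0.2 0 [249.5  -3.3] 0.2 4 [249.5  -4.4] 
-1.8017963267948967
[18.2, 228.3, 5.6] [-0.0, 0.001, -0.37]
[18.3, 228.3, 161.6] [-0.0, 0.001, -0.37]
```

```bash
python3 -m creep '[{"translation":[2,45,0],"angular":[0,0,-0.05],"jaw":0},{"translation":[5,95,3],"angular":[0,0,-0.13],"jaw":0},{"translation":[9,145,5],"angular":[0,0,-0.22],"jaw":0},{"translation":[14,190,5],"angular":[0,0,-0.31],"jaw":0},{"translation":[18,220,5],"angular":[0,0,-0.37],"jaw":0},{"translation":[18,220,5],"angular":[0,0,-0.37],"jaw":0},{"translation":[18,220,5],"angular":[0,0,-0.37],"jaw":0},{"translation":[18,220,5],"angular":[0,0,-0.37],"jaw":0}]'
python3 - <<'E'
from h import *
st();rows([(476.1,-363.1,127.7,-1.43)])
f=cv2.imread("pics/w6.png")
i=ctrl.camera_info("wrist");a=snap("wrist","w7.png")
print(a[0:24,251].mean(1).round(0).tolist())
print(ctrl.look_for("wrist","rest"))
E
```

```text
t: 21.1
ee_pos: [478.9, -352.7, 285.6]
orientation: [-3.133, -0.225, 0.0]
ft_force: [-0.1, 0.2, -1.1]
width: 19.7
grasp_force: 30.0
t 21.1 p [ 478.9 -352.7  285.6] yawy -1.427 z [-0.     0.001 -1.   ] F [-0.1  0.2 -1.1] M [ 0.    0.11 -0.01] w 19.7 g 30.0 q [-0.65  0.31  1.64  0.    1.19  0.77]
[-4.2, 10.0, 157.9] [-0.001, 0.0, 0.003]
[203.0, 206.0, 207.0, 193.0, 171.0, 171.0, 178.0, 184.0, 188.0, 191.0, 193.0, 195.0, 197.0, 201.0, 200.0, 201.0, 202.0, 200.0, 200.0, 200.0, 200.0, 201.0, 201.0, 200.0]
[]
```

```bash
python3 -m creep '[{"translation":[-5,10,0],"angular":[0,-0.07,0],"jaw":0},{"translation":[-5,10,30],"angular":[0,-0.07,0],"jaw":0},{"translation":[-5,10,70],"angular":[0,-0.07,0],"jaw":0},{"translation":[-5,10,100],"angular":[0,-0.07,0],"jaw":0},{"translation":[-5,10,115],"angular":[0,-0.07,0],"jaw":0},{"translation":[-5,10,118],"angular":[0,-0.07,0],"jaw":0},{"translation":[-5,10,118],"angular":[0,-0.07,0],"jaw":0},{"translation":[-5,10,118],"angular":[0,-0.07,0],"jaw":0}]'
python3 - <<'E'
from h import *
st();o=ctrl.get_obs();r=R.from_rotvec(o["orientation"]);p=np.array(o["ee_pos"])
print("to go in tool axes",r.inv().apply(np.array([474.9,-363.2,127.7])-p))
E
```

```text
t: 22.2
ee_pos: [475.8, -365.1, 168.9]
orientation: [3.125, 0.223, -0.107]
ft_force: [-0.0, 0.2, -0.6]
width: 20.1
grasp_force: 30.0
t 22.2 p [ 475.8 -365.1  168.9] yawy -1.428 z [-0.068 -0.011 -0.998] F [-0.   0.2 -0.6] M [ 0.03  0.1  -0.05] w 20.1 g 30.0 q [-0.65  0.47  1.69 -0.06  1.02  0.81]
to go in tool axes [ 2.25097062 -2.08256426 41.18169499]
```

```bash
python3 -m creep '[{"translation":[2,-2,0],"angular":[0,0,0],"jaw":0},{"translation":[2,-2,10],"angular":[0,0,0],"jaw":0},{"translation":[2,-2,20],"angular":[0,0,0],"jaw":0},{"translation":[2,-2,28],"angular":[0,0,0],"jaw":0},{"translation":[2,-2,34],"angular":[0,0,0],"jaw":0},{"translation":[2,-2,38],"angular":[0,0,0],"jaw":0},{"translation":[2,-2,40],"angular":[0,0,0],"jaw":0},{"translation":[2,-2,40],"angular":[0,0,0],"jaw":0}]'
python3 - <<'E'
from h import *
st();o=ctrl.get_obs();r=R.from_rotvec(o["orientation"]);p=np.array(o["ee_pos"])
print("to go in tool axes",r.inv().apply(np.array([474.9,-363.2,127.7])-p))
E
```

```text
t: 23.2
ee_pos: [474.1, -362.9, 128.2]
orientation: [3.126, 0.224, -0.109]
ft_force: [-1.1, 0.3, 2.7]
width: 19.9
grasp_force: 30.0
t 23.2 p [ 474.1 -362.9  128.2] yawy -1.428 z [-0.069 -0.01  -0.998] F [-1.1  0.3  2.7] M [0.14 0.27 0.04] w 19.9 g 30.0 q [-0.65  0.52  1.72 -0.06  0.95  0.82]
to go in tool axes [0.77330096 0.3974794  0.46048301]
```

Light contact (about 4 N) at the seat height. I'll open gradually and rise along the tool axis.

```bash
python3 -m creep '[{"translation":[0,0,0],"angular":[0,0,0],"jaw":0.3},{"translation":[0,0,0],"angular":[0,0,0],"jaw":0.5},{"translation":[0,0,0],"angular":[0,0,0],"jaw":0.8},{"translation":[0,0,0],"angular":[0,0,0],"jaw":1},{"translation":[0,0,0],"angular":[0,0,0],"jaw":1},{"translation":[0,0,0],"angular":[0,0,0],"jaw":1},{"translation":[0,0,0],"angular":[0,0,0],"jaw":1},{"translation":[0,0,0],"angular":[0,0,0],"jaw":1}]'
python3 -m creep '[{"translation":[0,0,-20],"angular":[0,0,0],"jaw":1},{"translation":[0,0,-60],"angular":[0,0,0],"jaw":1},{"translation":[0,0,-100],"angular":[0,0.03,0],"jaw":1},{"translation":[0,0,-132],"angular":[0,0.07,0],"jaw":1},{"translation":[0,0,-132],"angular":[0,0.07,0],"jaw":1},{"translation":[0,0,-132],"angular":[0,0.07,0],"jaw":1},{"translation":[0,0,-132],"angular":[0,0.07,0],"jaw":1},{"translation":[0,0,-132],"angular":[0,0.07,0],"jaw":1}]'
python3 - <<'E'
from h import *
st()
i=ctrl.camera_info("wrist");im=snap("wrist","w8.png")
f=np.load("w2.npz");i2={"camera_matrix":f["K"],"world_from_camera":f["T"]}
for n,ii in(("w2.png",i2),("w8.png",i)):
    a=cv2.imread("pics/"+n)[:,:,::-1].copy();m=cv2.inRange(cv2.cvtColor(a,cv2.COLOR_RGB2HSV),(105,120,40),(130,255,255))
    k,l,s,c=cv2.connectedComponentsWithStats(m);k=1+np.argmax(s[1:,4]);pts=np.argwhere(l==k)[:,::-1].astype(np.float32)
    r=cv2.minAreaRect(pts);w=np.array([pix2w("",u,v,159,ii) for u,v in cv2.boxPoints(r)])
    vx,vy,x0,y0=cv2.fitLine(pts,cv2.DIST_L2,0,.01,.01).ravel()
    A,B=[pix2w("",x0+vx/vy*(v-y0),v,159,ii) for v in(s[k,1],s[k,1]+s[k,3])];d=A-B
    print(n,s[k],r,((A+B)/2).round(1),np.hypot(*d[:2]).round(1),np.arctan2(d[1],d[0]).round(3))
E
```

```text
t: 24.2
ee_pos: [474.0, -362.8, 127.7]
orientation: [3.127, 0.224, -0.11]
ft_force: [0.5, 0.3, 0.3]
width: 88.2
grasp_force: 0.0
t: 25.2
ee_pos: [482.8, -361.1, 258.0]
orientation: [-3.132, -0.224, 0.003]
ft_force: [0.3, 0.1, -1.0]
width: 87.6
grasp_force: 0.0
t 25.2 p [ 482.8 -361.1  258. ] yawy -1.428 z [-0.002  0.001 -1.   ] F [ 0.3  0.1 -1. ] M [-0.02  0.15 -0.03] w 87.6 g 0.0 q [-0.66  0.35  1.65 -0.    1.14  0.77]
w2.png [ 246  133   24  129 2875] ((257.5, 197.0), (128.0, 23.0), 90.0) [ 461.7 -364.3  159. ] 120.2 0.139
w8.png [ 240  145   24  127 2809] ((251.5, 207.99996948242188), (22.999996185302734, 125.99998474121094), 0.0) [ 461.7 -364.6  159. ] 120.0 0.146
```

Run:
```python
from h import *
im=snap("top","t9.png")
t0=cv2.imread("pics/t0.png")[:,:,::-1].copy()
for a in(t0,im):
    h=cv2.inRange(cv2.cvtColor(a,cv2.COLOR_RGB2HSV),(2,110,60),(18,255,255))
    p=np.argwhere(h[165:200,275:300]);print("lever",len(p),(p.mean(0)+[165,275]).round(1) if len(p) else "", p.min(0)+[165,275] if len(p) else "",p.max(0)+[165,275] if len(p) else "")
P=lambda x,y,z:w2pix("top",[*stn(x,y),z]).round(1)
for t in(.1,.9,1.0):
    b=.5-t;print(t,P(50+45*np.sin(b),-31.5,42+45*np.cos(b)))
```

```text
lever 38 [178.7 285.7] [175 284] [184 288]
lever 24 [188.  283.5] [185 281] [191 285]
0.1 [286.9 177.2]
0.9 [284.5 187.5]
1.0 [284.2 188.8]
```

```bash
python3 -c "
from workcell import ctrl
print(ctrl.close_job())"
```

```text
the job is handed in; nothing more can be done
None
```

I handed the job in at about 25 s: the collar is turned home to the green mark, the lever is pulled fully over with the rod, and the rod is back in its rest within about 1 mm; the hand-in returned no verdict, so these come from my last camera and force checks.

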